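# Unpin the round flow sensor from its dock

### The arm

A 6-joint arm with a two-finger parallel gripper is mounted at the origin on the work surface. World frame = base frame: x ahead of the robot, y to its left, z up, the work surface at z = 0. Lengths are in m, angles in rad, forces in N, time in s.
With the tool pointing down it reaches from about 0.3 to 0.75 m from the base axis. Payload 8.5 kg.
Tool frame: the origin (TCP) lies on the centre line of the jaws, within the pads' length; the fingertips stand 17 mm ahead of it and the grasp point (between the pads) lies 2 mm behind it; y points along the fingers, z is the direction in which the jaws open and shut, and the axes are right-handed (so a half turn about y gives the same grasp; the last joint's range is limited). The gripper opens to 85 mm and grips with 20 to 120 N. Pads are 22 mm wide; open, the fingers measure 114 mm over their backs; the gripper's body (76 mm by 85 mm) begins 54 mm behind the grasp point. The pads swing forward as they close: fully open they stand 13 mm farther back than shut.
Start: joints at [-1.4, 0.381, 1.297, -0, 1.464, -0.215], TCP at [0.207, -0.51, 0.248] pointing down, gripper open.
Joint ranges: [-3.11, 3.11], [-0.89, 2.33], [0.22, 2.48], [-1.42, 4.56], [0.17, 2.85], [-2.88, 2.88]. Speed limits (rad/s): [2.39, 2.39, 3.14, 3.14, 3.14, 3.14].

### API

Orientations are given as a unit quaternion [x, y, z, w].
In Python, from cell import robot, snapshot gives the robot as it stands. The module is installed in compiled form; this text tells all that it offers.
- The arm moves only by the tool arm_command, never from a script. Its argument "increments" is a list of rows, each a list of 2 entries, a list of its own where there are three numbers: the shift along the tool's x, y, z in m, then the turn about the tool's y in rad. A call has exactly 5 rows; each row is the pose to reach, as a shift and turn from the pose commanded when the call began, along the tool's axes at that moment; what a row does not reach only later rows make up. A row lasts 1/8 s, in which the tool goes at most 62.5 mm and 10.7 degrees, less where a joint would pass 70% of its speed; a pose out of reach is approached as far as the arm can. A call with a gripper value outside its range is refused whole. "grip" is the opening, from -1 (shut) to 1 (fully open), set as the call begins (left out, the last holds). The fingers move at their own pace and stop on an object; the grip force is fixed at half the most. Time passes only in rows, so rows that repeat a pose let the fingers close, or fill a call up. It gives the time, the measured TCP pose, the force and the opening at its end, in the units of the state.
- robot.read_state(): the state, without advancing time (a new reading comes with each control period).
- snapshot(name): name is "scene" or "top" or "wrist"; returns a dict with "frame" (400x640x3 uint8, red, green, blue), "range_z" (400x640 float32, m along the optical axis (not along the pixel's ray), 0 where there is no reading), "fx", "fy", "cx", "cy" (pixels), "origin" and "orientation" of the camera in the world. Camera axes: x right, y up, looking along -z (the intrinsics and any distortion apply to the point x, -y, -z); pixel columns grow to the right and rows downward; lengths in m; the calibration is good to about 2 mm. A picture is of the moment at which its call begins.
- robot.close_job(): hands the job in, once; it reports no verdict.
The state is a dict: "time": time; "joint_positions": joint angles; "joint_vel": joint speeds; "effort": joint torques, N m; "tool_pos": TCP position; "ee_rot": TCP orientation; "force": force on the tool from outside, world axes, zero at the start; "ft_torque": the same for the moment, N m; "width": finger opening in m.
Only numpy, scipy, OpenCV 4.12 (cv2) and the standard library are available. Lean on these libraries where they do the work, as an engineer would, in place of code of your own. Each camera call takes 0.05 s, during which the arm holds its last target. There are 200 camera calls.

### The job

Free the round flow-sensor head from the double dock: with the forked hand tool astride its sprung locking bar, push the bar's collar back against its spring until the head pops up, and keep the fingers off the dock. Leave the square head locked in and the round one standing popped up in its dock, then stand the forked tool upright again where it stood.

Things in the scene. Friction and masses are not known exactly. Their poses are not given: they have to be found in the camera images.
- rack: Fixed double dock, base plate 200 x 210 x 12 mm; origin under its middle, x along the bars. Stations at y -65 and +65 mm, each: block with head at x 34 to 86 (56 wide, top z 95); 10 mm steel locking bar along x at z 58; on it a round collar 44 across, 6 thick, its face to the block at x -22, spring behind, end post at x -95 to -85 (top z 82). The fork goes between block and collar from above.
- turbine_mid (a point): Round head: black cylinder with grey rings, 50 mm across, 45 tall, in either station. Point: its centre (dock frame x 60, z 120 locked, 148 popped up). The bar's tip holds its lug: pushing the collar to the dock's -x (spring 3 to 5 N, friction up to 3 N) frees it after about 16 mm, stop at 24 mm; a spring lift then raises it within 1 s and the bar, let go, returns beneath it.
- block_mid (a point): Square head, black, 48 x 48 x 45 mm, locked in the other station; point at its centre, same x and heights as the round one. To stay locked.
- fork_mid (a point): Forked tool, standing on its prongs, 100 mm tall, 0.22 kg; point on its axis 50 mm above the tips, z up, y from prong to prong. Prongs 36 long, 8 thick, 26 wide along x, 22 mm gap along y; steel bridge 38 (y) x 26 mm, 36 to 44 mm above the tips; then a black square handle, 22 x 22 mm, to the top. A look-alike with a solid round foot stands nearby: not needed.
Mind the look-alikes: they are no part of the job. What is shaped like the part that bears block_mid but yellow is not meant.

How it is judged:
On the way, in this order (a step that is already met when the one before it is completed fails the run):
1. the forked tool pushes on the dock's bar (contact force between fork and rack above 1 N), for 0.04 s.
2. the round head has popped up (z of turbine_mid in the frame of rack above 0.14 m), for 0.1 s.
At the end, for the whole second after the job is handed in: The round head stands popped up in its dock (20 to 36 mm above its locked height, within 15 mm of its slot along the bar, tilted less than 14 degrees) and at rest; the square head is still locked; the forked tool stands upright (within 6 degrees) within 40 mm of where it stood (z of turbine_mid in the frame of rack between 0.14 and 0.156 m and x of turbine_mid in the frame of rack between 0.045 and 0.075 m and angle between turbine_mid's own z axis and vertical below 0.25 rad and z of block_mid in the frame of rack below 0.128 m and distance of fork_mid from where it was at the start of the episode below 0.04 m and angle between fork_mid's own z axis and vertical below 0.1 rad and linear speed of each of fork, turbine below 0.02 m/s); the robot touches nothing.
It fails at once if the fingers work or strike the dock (contact force between the fingers and rack above 3 N).
It fails at once if the square head is freed (z of block_mid in the frame of rack above 0.13 m).
It also fails if it takes over 48 s, if anything falls off the work surface, if the arm or the gripper's body presses on something with over 40 N, if the wrist force passes 120 N, or if a joint passes its speed limit or range.

## Working session

There is one attempt and no reset: what is moved stays moved. The work goes in short steps, Python scripts to look and compute and a tool call to move; the robot and the scene stay as the last step left them, time stands still between calls to the robot, and variables do not carry over. Pictures are saved under pics/ and viewed, about 8 in all and at most 12, crops included, and the job is handed in when it is done.

Besides the shell and the picture viewer there is one more tool, called as name(argument=value, ...) on one line, values as JSON. arm_command: Moves the arm, as the interface text tells. Its arguments: {"type":"object","properties":{"increments":{"type":"array"},"grip":{"type":"number"}},"required":["increments"]}

```bash
mkdir -p pics; cat > h.py <<'E'
import numpy as np, cv2
from scipy.spatial.transform import Rotation as R
from cell import robot, snapshot
def pts(s):
    r=s["range_z"]; v,u=np.mgrid[0:400,0:640]
    c=np.stack([(u-s["cx"])/s["fx"]*r,-(v-s["cy"])/s["fy"]*r,-r],-1)
    return c@R.from_quat(s["orientation"]).as_matrix().T+np.array(s["origin"])
def save(n,img): cv2.imwrite(f"pics/{n}.png",img[...,::-1])
E
python3 - <<'E'
from h import *
for n in("scene","top"):
    s=snapshot(n); np.savez(n,**s,P=pts(s)); save(n,s["frame"])
    print(n,s["origin"],s["orientation"],s["fx"],s["cx"],s["cy"],[k for k in s])
st=robot.read_state(); print(st)
E
```

```text
scene [1.35397173 0.32129299 1.06018371] [0.18966054 0.28133292 0.79187366 0.50775661] 446.6224512009996 327.38873676481023 200.70157160535385 ['frame', 'range_z', 'fx', 'fy', 'cx', 'cy', 'origin', 'orientation']
top [ 0.431003   -0.03030201  1.24765436] [ 0.05563288 -0.05915287 -0.70413424  0.70540832] 426.4643514568168 320.0090192686716 200.080594787738 ['frame', 'range_z', 'fx', 'fy', 'cx', 'cy', 'origin', 'orientation']
{'time': 0.1, 'joint_positions': array([-1.40027563e+00,  3.81107876e-01,  1.29816413e+00,  2.33980759e-05,
        1.46357308e+00, -2.15290525e-01]), 'joint_vel': array([ 2.54268416e-04, -1.89900230e-03, -9.31913333e-04, -4.12558148e-05,
        2.10653872e-03,  4.39207276e-04]), 'effort': array([ 3.63287007e-03, -4.49220908e+01, -2.31656599e+01, -2.06561035e-04,
        3.69500311e-03,  1.01003980e-05]), 'tool_pos': array([ 0.20693797, -0.50933025,  0.24779167]), 'ee_rot': array([-0.13554141,  0.69443344, -0.69354842,  0.13557767]), 'force': array([ 0.68757496, -0.16796787,  0.54063031]), 'ft_torque': array([ 0.01469331,  0.00920454, -0.03458481]), 'width': 0.08520515466878263}
```

View pics/scene.png

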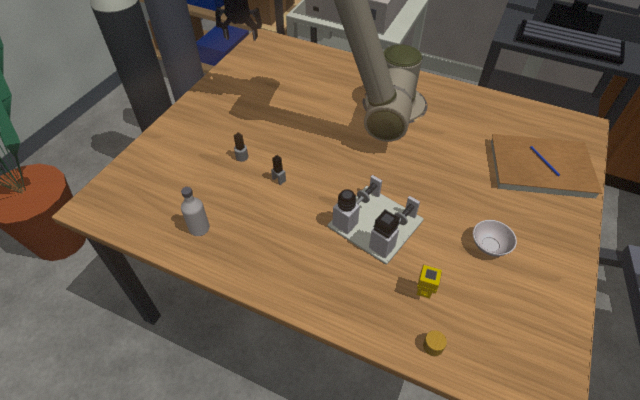

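View pics/top.png

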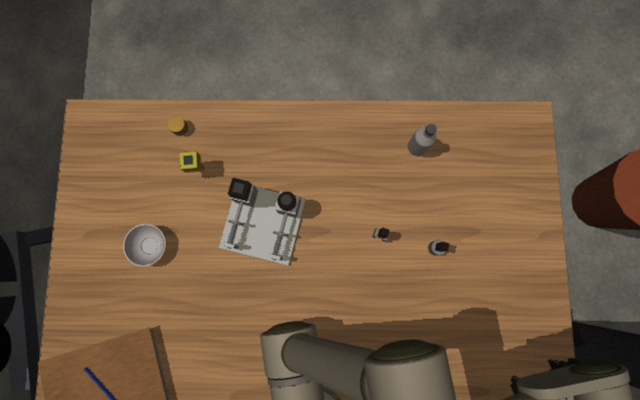

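The round head is at scene (347,200) / top (287,201), and the square head at scene (386,225) / top (240,187). There are two tool candidates: A at scene (279,170) / top (382,234), and B at scene (240,148) / top (440,248). I'll enlarge both to tell the fork from the round-footed look-alike, and measure the heights at the same time.

```bash
python3 - <<'E'
from h import *
a=np.load("scene.npz");b=np.load("top.npz")
z=lambda im,x0,x1,y0,y1:cv2.resize(im[y0:y1,x0:x1],(400,300),interpolation=cv2.INTER_CUBIC)
A=np.hstack([z(a["frame"],215,305,123,190),z(b["frame"],365,461,205,277)])
B=np.hstack([z(a["frame"],320,440,165,255),z(b["frame"],210,322,165,270)])
save("crop",np.vstack([A,B]))
P=b["P"];f=b["frame"].astype(int)
# dock plate: z 8..16mm
m=(abs(P[...,2]-.012)<.005)&(f.max(-1)-f.min(-1)<30)&(f.max(-1)>90)
m[:, :210]=0;m[:,315:]=0;m[:170]=0;m[275:]=0
q=P[m][:,:2]; r=cv2.minAreaRect((q*1000).astype(np.float32)); print("plate",r,cv2.boxPoints(r),m.sum())
for n,S in(("top",b),("scene",a)):
    P=S["P"]; Z=P[...,2]
    reg=lambda x0,x1,y0,y1,lo,hi:((P[...,0]>x0)&(P[...,0]<x1)&(P[...,1]>y0)&(P[...,1]<y1)&(Z>lo)&(Z<hi))
    for lo,hi in((.005,.05),(.05,.092),(.092,.11)):
        k,l,st,c=cv2.connectedComponentsWithStats(reg(.2,.5,-.5,-.13,lo,hi).astype(np.uint8))
        for i in range(1,k):
            if st[i,4]>5: p=P[l==i]; print(n,lo,i,st[i,4],c[i].round(),p.mean(0).round(4),p.min(0).round(3),p.max(0).round(3))
    k,l,st,c=cv2.connectedComponentsWithStats(reg(.3,.7,-.13,.3,.13,.16).astype(np.uint8))
    for i in range(1,k):
        if st[i,4]>5:p=P[l==i]; print(n,"head",st[i,4],c[i].round(),np.median(p,0).round(4),p.min(0).round(3),p.max(0).round(3))
E
```

```text
plate ((565.55322265625, 131.3330535888672), (208.9403076171875, 197.8778533935547), 76.23445892333984) [[444.59744    53.40599  ]
 [636.7918      6.3210907]
 [686.50903   209.26012  ]
 [494.31464   256.34503  ]] 3225
top 0.005 3 88 [435. 251.] [ 0.4847 -0.3614  0.0351] [ 0.474 -0.387  0.007] [ 0.5  -0.35  0.05]
top 0.05 1 35 [439. 248.] [ 0.49   -0.3626  0.0725] [ 0.482 -0.375  0.051] [ 0.499 -0.359  0.092]
top 0.092 1 51 [445. 248.] [ 0.4909 -0.3705  0.0995] [ 0.482 -0.383  0.092] [ 0.498 -0.359  0.105]
top head 345 [239. 188.] [0.6431 0.1771 0.1437] [0.616 0.151 0.131] [0.671 0.207 0.149]
top head 269 [287. 201.] [0.6105 0.051  0.1426] [0.589 0.028 0.13 ] [0.636 0.076 0.15 ]
top head 18 [298. 322.] [0.3009 0.0202 0.1435] [0.3   0.009 0.13 ] [0.302 0.031 0.152]
scene 0.005 33 41 [245. 150.] [ 0.4919 -0.3488  0.0339] [ 0.476 -0.361  0.01 ] [ 0.5   -0.343  0.048]
scene 0.05 1 32 [242. 141.] [ 0.4932 -0.3546  0.0726] [ 0.483 -0.358  0.052] [ 0.499 -0.35   0.092]
scene 0.092 1 23 [238. 134.] [ 0.492  -0.3642  0.0993] [ 0.484 -0.376  0.096] [ 0.499 -0.352  0.102]
scene head 54 [376. 122.] [0.3017 0.0257 0.143 ] [0.3   0.003 0.13 ] [0.306 0.047 0.16 ]
scene head 224 [347. 197.] [0.6202 0.0608 0.1424] [0.593 0.034 0.13 ] [0.638 0.083 0.149]
scene head 329 [387. 220.] [0.6503 0.1858 0.1433] [0.617 0.158 0.13 ] [0.674 0.213 0.148]
```

View pics/crop.png

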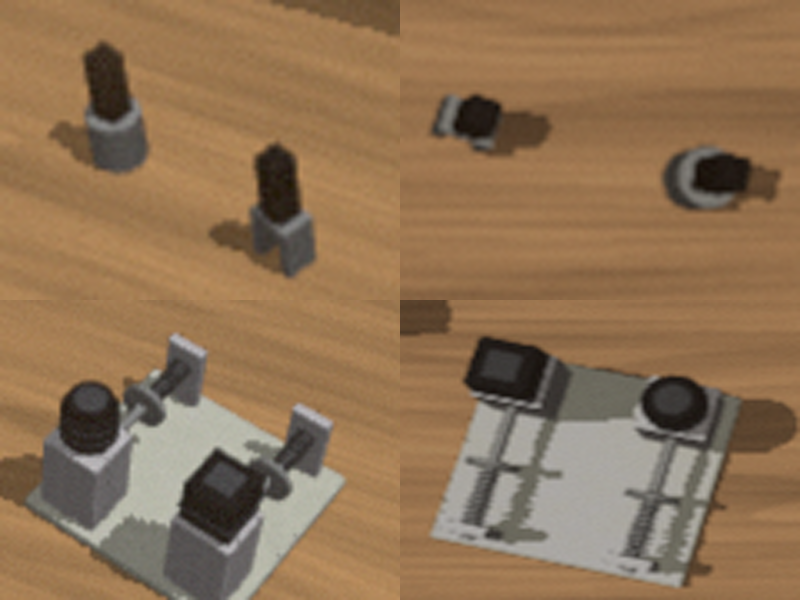

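The enlarged crop shows A (scene 279,170) has two prongs, so it is the fork. B has a solid round foot and is the look-alike. The plate fit gives a dock centre of (0.566, 0.131) and yaw of about -13.8°, with the round head at dock y ≈ -63, so it is in the -65 station. Next I'll locate the fork.

```bash
python3 - <<'E'
from h import *
for n in("top","scene"):
    S=np.load(n+".npz");P=S["P"];Z=P[...,2]
    g=(P[...,0]>.45)&(P[...,0]<.6)&(P[...,1]>-.3)&(P[...,1]<-.13)
    for lo,hi in((.006,.034),(.036,.05),(.05,.092),(.094,.108)):
        m=g&(Z>lo)&(Z<hi); p=P[m]
        if len(p)>3: print(n,lo,len(p),p.mean(0).round(4),p.min(0).round(3),p.max(0).round(3),cv2.minAreaRect((p[:,:2]*1000).astype(np.float32)))
s=robot.read_state();M=R.from_quat(s["ee_rot"]).as_matrix();print(M.round(3))
t=np.array([.51,-.22,.30])-s["tool_pos"];print(M.T@t)
w=snapshot("wrist");print(w["origin"]-s["tool_pos"],R.from_quat(w["orientation"]).as_matrix().round(2))
E
```

```text
top 0.006 39 [ 0.5297 -0.2041  0.0117] [ 0.454 -0.295  0.006] [ 0.599 -0.139  0.031] ((524.5719604492188, -213.11920166015625), (125.51251220703125, 154.99884033203125), 12.204232215881348)
top 0.036 54 [ 0.53   -0.2051  0.0441] [ 0.515 -0.232  0.038] [ 0.549 -0.189  0.049] ((530.5875244140625, -210.90432739257812), (39.3031005859375, 25.307249069213867), 66.58256530761719)
top 0.05 24 [ 0.5277 -0.204   0.0697] [ 0.519 -0.216  0.051] [ 0.542 -0.198  0.091] ((527.1600952148438, -204.06671142578125), (26.7391357421875, 12.77139663696289), 29.856752395629883)
top 0.094 65 [ 0.5312 -0.2108  0.0995] [ 0.519 -0.222  0.094] [ 0.543 -0.198  0.105] ((530.9865112304688, -210.80812072753906), (21.00368309020996, 21.672285079956055), 66.43789672851562)
scene 0.006 75 [ 0.5394 -0.1978  0.0185] [ 0.477 -0.258  0.006] [ 0.59  -0.156  0.034] ((533.276611328125, -219.08297729492188), (87.27628326416016, 105.68851470947266), 16.08490562438965)
scene 0.036 62 [ 0.5392 -0.1997  0.0425] [ 0.525 -0.227  0.036] [ 0.552 -0.183  0.049] ((540.6300659179688, -203.807861328125), (25.494600296020508, 44.45383834838867), 8.243831634521484)
scene 0.05 84 [ 0.5388 -0.2006  0.0707] [ 0.526 -0.219  0.05 ] [ 0.547 -0.19   0.091] ((539.12353515625, -202.0594940185547), (17.785734176635742, 29.10094451904297), 22.071054458618164)
scene 0.094 43 [ 0.534  -0.2029  0.0987] [ 0.52  -0.216  0.095] [ 0.546 -0.192  0.104] ((533.568603515625, -204.02825927734375), (26.008535385131836, 23.411527633666992), 65.86803436279297)
[[-0.926 -0.     0.376]
 [-0.376  0.001 -0.926]
 [-0.    -1.    -0.001]]
[-0.38967783 -0.0519075  -0.15408147]
[0.06405088 0.02588842 0.12488824] [[ 0.38  0.89  0.25]
 [-0.93  0.36  0.1 ]
 [-0.   -0.27  0.96]]
```

arm_command(increments=[[[-0.055,0,-0.02],-0.15],[[-0.11,0,-0.04],-0.3],[[-0.165,0,-0.06],-0.45],[[-0.22,0,-0.08],-0.6],[[-0.275,0,-0.1],-0.75]])

```text
time: 0.78
tool_pos: [0.4253, -0.3119, 0.2482]
ee_rot: [-0.382, 0.595, -0.595, 0.382]
force: [-0.4, -0.3, 0.7]
width: 0.0854
```

```bash
cat >> h.py <<'E'
def go(x,y,z,yaw):  # yaw = wanted world heading (deg) of tool z; TCP target
    s=robot.read_state();M=R.from_quat(s["ee_rot"]).as_matrix()
    a=np.degrees(np.arctan2(M[1,2],M[0,2])); d=(yaw-a+90)%180-90
    print("t",round(s["time"],2),"tcp",np.round(s["tool_pos"],4),"yaw",a.round(2),"tilt",(M[2,1]).round(4),"F",np.round(s["force"],1),"w",round(s["width"],4),"q6",s["joint_positions"][5].round(2))
    print(" shift",(M.T@(np.array([x,y,z])-s["tool_pos"])).round(4),"turn",round(-np.radians(d),4))
E
python3 -c "
from h import *
go(.531,-.211,.25,-23.4)"
```

```text
t 0.78 tcp [ 0.4253 -0.3119  0.2482] yaw -24.65 tilt -1.0 F [-0.4 -0.3  0.7] w 0.0854 q6 -0.43
 shift [-0.1359 -0.0018  0.054 ] turn -0.0218
```

arm_command(increments=[[[-0.045,0,0.018],-0.01],[[-0.09,0,0.036],-0.022],[[-0.136,0,0.054],-0.022],[[-0.136,0,0.054],-0.022],[[-0.136,0,0.054],-0.022]])

```text
time: 1.4
tool_pos: [0.5301, -0.213, 0.248]
ee_rot: [-0.387, 0.592, -0.592, 0.387]
force: [0.2, -0.2, -0.7]
width: 0.0856
```

```bash
python3 - <<'E'
from h import *
go(.531,-.211,.25,-23.4)
w=snapshot("wrist");P=pts(w);np.savez("w1",**w,P=P);save("w1",w["frame"])
Z=P[...,2]
g=(abs(P[...,0]-.531)<.05)&(abs(P[...,1]+.211)<.05)
for lo,hi in((.039,.048),(.097,.104)):
    p=P[g&(Z>lo)&(Z<hi)]
    if len(p)>3: print(lo,len(p),p.mean(0).round(4),cv2.minAreaRect((p[:,:2]*1000).astype(np.float32)))
E
```

```text
t 1.4 tcp [ 0.5301 -0.213   0.248 ] yaw -23.66 tilt -1.0 F [ 0.2 -0.2 -0.7] w 0.0856 q6 -0.18
 shift [-0.0023 -0.002   0.    ] turn -0.0045
0.039 248 [ 0.5376 -0.1956  0.0433] ((532.4263916015625, -207.09710693359375), (37.604740142822266, 25.862964630126953), 70.07352447509766)
0.097 523 [ 0.5326 -0.2069  0.099 ] ((532.36376953125, -207.244140625), (21.598562240600586, 21.569271087646484), 70.02839660644531)
```

View pics/w1.png

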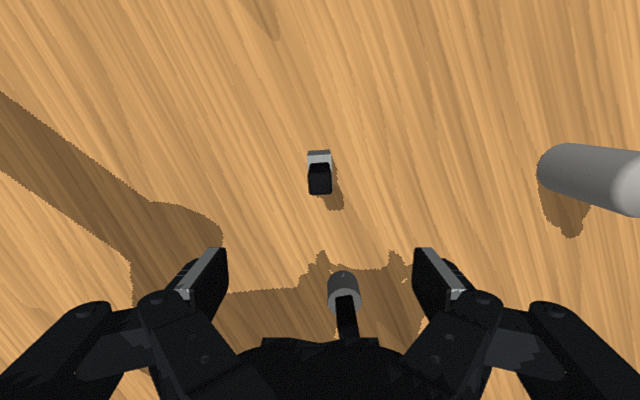

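```bash
python3 -c "
from h import *
go(.5325,-.207,.083,-20)"
```

```text
t 1.45 tcp [ 0.5298 -0.2135  0.2482] yaw -23.71 tilt -1.0 F [-0.1 -0.1  0.6] w 0.0858 q6 -0.18
 shift [-7.000e-03  1.652e-01 -1.000e-04] turn -0.0647
```

arm_command(increments=[[[-0.007,0.03,0],-0.065],[[-0.007,0.075,0],-0.065],[[-0.007,0.12,0],-0.065],[[-0.007,0.15,0],-0.065],[[-0.007,0.165,0],-0.065]])

```text
time: 2.08
tool_pos: [0.5322, -0.2072, 0.0821]
ee_rot: [-0.406, 0.58, -0.579, 0.405]
force: [0.4, -0.4, 0.8]
width: 0.0856
```

```bash
python3 - <<'E'
from h import *
go(.5325,-.207,.083,-20)
w=snapshot("wrist");P=pts(w)
Z=P[...,2]
g=(abs(P[...,0]-.531)<.05)&(abs(P[...,1]+.207)<.03)
for lo,hi in((.039,.048),(.097,.104)):
    p=P[g&(Z>lo)&(Z<hi)]
    if len(p)>3: print(lo,len(p),p.mean(0).round(4),cv2.minAreaRect((p[:,:2]*1000).astype(np.float32)))
E
```

```text
t 2.08 tcp [ 0.5322 -0.2072  0.0821] yaw -20.04 tilt -1.0 F [ 0.4 -0.4  0.8] w 0.0856 q6 -0.23
 shift [-0.0003 -0.0009  0.0002] turn -0.0007
0.039 951 [ 0.5372 -0.1943  0.0433] ((535.5720825195312, -199.12109375), (21.19740104675293, 25.916719436645508), 69.58399200439453)
0.097 3548 [ 0.5316 -0.2048  0.0995] ((528.4852294921875, -205.09466552734375), (23.336719512939453, 103.94892883300781), 70.11239624023438)
```

arm_command(increments=[[[0,0,0],0],[[0,0,0],0],[[0,0,0],0],[[0,0,0],0],[[0,0,0],0]], grip=-1)

```text
time: 2.75
tool_pos: [0.5334, -0.2065, 0.0841]
ee_rot: [0.406, -0.579, 0.579, -0.406]
force: [-1.3, 0.5, 5.6]
width: 0.021
```

```bash
python3 -c "
from h import *
go(.5322,-.2072,.283,-20)"
```

```text
t 2.75 tcp [ 0.5334 -0.2065  0.0841] yaw -19.93 tilt -1.0 F [-1.3  0.5  5.6] w 0.021 q6 -0.23
 shift [ 0.0011 -0.1989 -0.0007] turn 0.0012
```

arm_command(increments=[[[0,-0.04,0],0],[[0,-0.09,0],0],[[0,-0.14,0],0],[[0,-0.18,0],0],[[0,-0.19,0],0]])

```text
time: 3.38
tool_pos: [0.5336, -0.2066, 0.2754]
ee_rot: [0.405, -0.578, 0.58, -0.406]
force: [-0.2, 0.7, -2.6]
width: 0.0216
```

```bash
python3 - <<'E'
from h import *
w=snapshot("wrist");save("w2",w["frame"]);P=pts(w);Z=P[...,2];np.savez("w2",**w,P=P)
s=robot.read_state();d=P-s["tool_pos"]
g=(np.hypot(d[...,0],d[...,1])<.03)
for lo,hi in((-.045,-.036),(-.1,-.03)):
    m=g&(d[...,2]>lo)&(d[...,2]<hi);p=d[m]
    if len(p)>3: print(lo,len(p),p.min(0),p.max(0),cv2.minAreaRect((p[:,:2]*1000).astype(np.float32)))
go(.5322,-.2072,.283,-20)
E
```

```text
-0.045 924 [-0.0114855  -0.00467568 -0.04489225] [ 0.01855013  0.02108566 -0.03600911] ((3.4210357666015625, 8.734102249145508), (18.655029296875, 26.11034393310547), 68.76419067382812)
-0.1 1749 [-0.0114855  -0.00467568 -0.08478849] [ 0.01858041  0.02136692 -0.03000107] ((3.4073848724365234, 8.573637008666992), (18.685537338256836, 26.126766204833984), 69.5174560546875)
t 3.42 tcp [ 0.5335 -0.2065  0.2748] yaw -19.93 tilt -1.0 F [-0.2 -0.1 -2. ] w 0.0213 q6 -0.23
 shift [ 0.0011 -0.0082 -0.0009] turn 0.0012
```

View pics/w2.png

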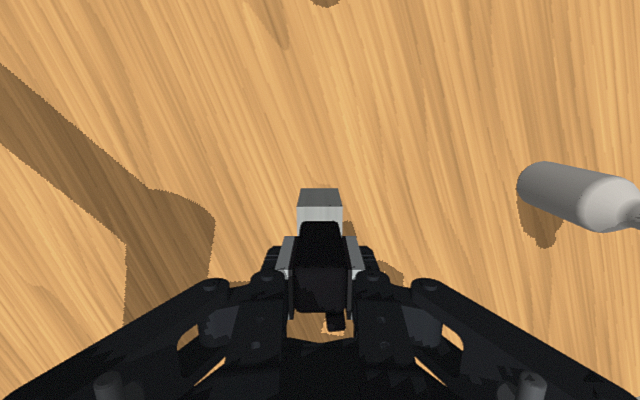

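```bash
python3 -c "
from h import *
go(.5467,.0124,.28,-13.8)"
```

```text
t 3.42 tcp [ 0.5335 -0.2065  0.2748] yaw -19.93 tilt -1.0 F [-0.2 -0.1 -2. ] w 0.0213 q6 -0.23
 shift [-0.2103 -0.0055 -0.0622] turn -0.107
```

arm_command(increments=[[[-0.04,0,-0.012],-0.02],[[-0.095,-0.003,-0.028],-0.05],[[-0.15,-0.005,-0.044],-0.08],[[-0.195,-0.005,-0.058],-0.107],[[-0.21,-0.005,-0.062],-0.107]])

```text
time: 4.05
tool_pos: [0.5459, 0.0146, 0.2763]
ee_rot: [-0.438, 0.557, -0.555, 0.436]
force: [0.1, -0.3, -3.1]
width: 0.0213
```

arm_command(increments=[[[0,0,0],0],[[0,0,0],0],[[0,0,0],0],[[0,0,0],0],[[0,0,0],0]])

```text
time: 4.68
tool_pos: [0.5465, 0.0117, 0.2783]
ee_rot: [0.436, -0.557, 0.557, -0.436]
force: [-0.5, 0.0, -2.3]
width: 0.0212
```

```bash
python3 - <<'E'
from h import *
go(.5467,.0124,.28,-13.8)
w=snapshot("wrist");save("w3",w["frame"]);P=pts(w);np.savez("w3",**w,P=P)
th=-.2408;c=np.array([.5656,.1313]);ux=np.array([np.cos(th),np.sin(th)]);uy=np.array([-ux[1],ux[0]])
d=P[...,:2]-c;D=np.stack([d@ux,d@uy,P[...,2]],-1)*1000
def show(n,m):
    p=D[m]; print(n,len(p),np.percentile(p,[2,50,98],0).round(1).tolist() if len(p) else "")
X,Y,Z=D[...,0],D[...,1],D[...,2]
g=(Y>-110)&(Y<-20)&(X>-110)&(X<100)
show("bar",g&(Z>55)&(Z<66)&(X>-12)&(X<28)&(abs(Y+65)<15))
show("collar",g&(Z>66)&(Z<82)&(X<-5)&(X>-60))
show("post",g&(Z>70)&(Z<90)&(X<-70))
m=g&(Z>92)&(Z<98);show("blocktop",m)
show("head",g&(Z>135)&(Z<150))
m=g&(Z>55)&(Z<66)&(X>-12)&(X<28)&(abs(Y+65)<15)
p=D[m];print("bar dir deg rel dock",np.degrees(np.polyfit(p[:,0],p[:,1],1)[0]) if len(p)>5 else "")
E
```

```text
t 4.67 tcp [0.5465 0.0117 0.2783] yaw -13.85 tilt -1.0 F [-0.5  0.  -2.3] w 0.0212 q6 0.05
 shift [-0.0007 -0.0017 -0.    ] turn -0.0008
bar 339 [[-11.7, -65.6, 59.3], [7.6, -61.3, 61.6], [27.2, -57.1, 63.4]]
collar 294 [[-58.9, -79.7, 66.1], [-21.0, -60.4, 75.2], [-17.9, -42.0, 79.7]]
post 463 [[-90.5, -78.4, 71.2], [-84.4, -60.6, 81.1], [-80.7, -43.4, 82.8]]
blocktop 641 [[38.2, -88.5, 92.8], [44.6, -46.5, 94.3], [89.0, -33.8, 95.7]]
head 2120 [[44.2, -80.2, 135.3], [62.7, -60.7, 143.6], [81.9, -42.5, 145.2]]
bar dir deg rel dock 0.08720714093588643
```

View pics/w3.png

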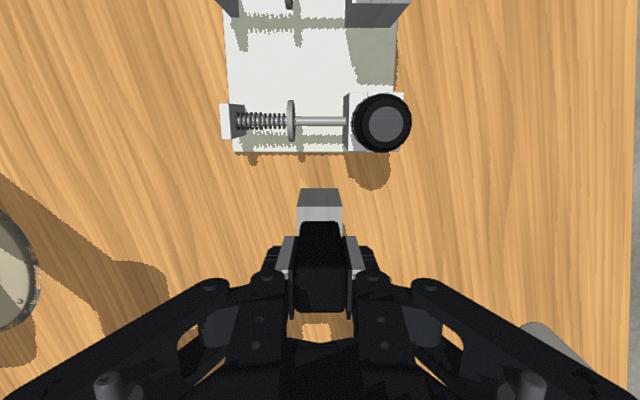

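The wrist view shows the bar at row 121, the collar at (291,121) and the round head at (383,123). Post, collar, block and head all agree on shifting the dock by (+3.5, +4) mm, so I'm taking the corrected station.

```bash
python3 -c "
from h import *
go(.5525,.0717,.116,-13.8)"
```

```text
t 4.72 tcp [0.5465 0.0119 0.2784] yaw -13.83 tilt -1.0 F [-0.6 -0.3 -1.6] w 0.0216 q6 0.05
 shift [-0.0595  0.1624 -0.0085] turn -0.0005
```

arm_command(increments=[[[-0.025,0,-0.004],0],[[-0.05,0,-0.0085],0],[[-0.06,0,-0.0085],0],[[-0.06,0.03,-0.0085],0],[[-0.06,0.06,-0.0085],0]])

```text
time: 5.35
tool_pos: [0.5528, 0.0721, 0.2177]
ee_rot: [0.436, -0.556, 0.557, -0.436]
force: [0.3, 0.4, -2.2]
width: 0.021
```

```bash
python3 - <<'E'
from h import *
w=snapshot("wrist");save("w4",w["frame"])
go(.5525,.0717,.116,-13.8)
E
```

```text
t 5.4 tcp [0.5512 0.0721 0.2135] yaw -13.82 tilt -1.0 F [-2.2  0.2 -6. ] w 0.0211 q6 0.16
 shift [-0.0001  0.0975  0.002 ] turn -0.0004
```

View pics/w4.png

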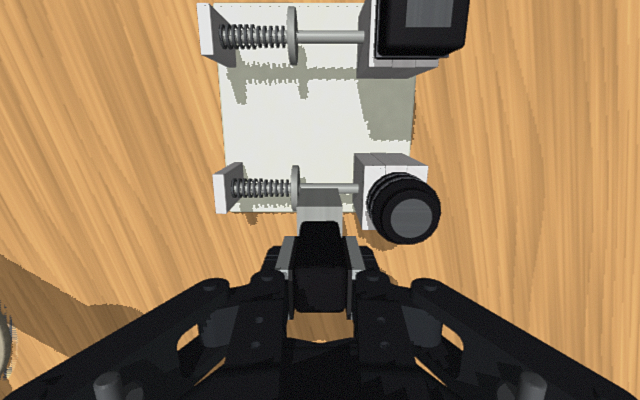

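arm_command(increments=[[[0,0,0],0],[[0,0.015,0],0],[[0,0.03,0],0],[[0,0.045,0],0],[[0,0.045,0],0]])

```text
time: 6.02
tool_pos: [0.5521, 0.0724, 0.1719]
ee_rot: [-0.437, 0.557, -0.556, 0.436]
force: [-0.1, 0.7, -1.8]
width: 0.0211
```

```bash
python3 - <<'E'
from h import *
go(.5525,.0717,.116,-13.8)
w=snapshot("wrist");P=pts(w)
th=-.2408;c=np.array([.56995,.13435]);ux=np.array([np.cos(th),np.sin(th)]);uy=np.array([-ux[1],ux[0]])
d=P[...,:2]-c;D=np.stack([d@ux,d@uy,P[...,2]],-1)*1000
X,Y,Z=D[...,0],D[...,1],D[...,2]
def show(n,m):
    p=D[m]; print(n,len(p),np.percentile(p,[2,50,98],0).round(1).tolist() if len(p) else "")
show("collar",(Z>66)&(Z<81)&(abs(X+22)<12)&(Y>-66)&(Y<-40))
show("post",(Z>70)&(Z<90)&(X<-70)&(X>-110)&(Y>-100)&(Y<-30))
show("bar2",(Z>55)&(Z<66)&(abs(X)<15)&(abs(Y-65)<15))
show("head",(Z>138)&(Z<150)&(abs(X-60)<30)&(abs(Y+65)<30))
show("bridge",(Z>118)&(Z<130)&(abs(X+2)<20)&(Y>-60)&(Y<-35))
E
```

```text
t 6.03 tcp [0.5521 0.0724 0.1719] yaw -13.81 tilt -1.0 F [-0.1  0.7 -1.8] w 0.0211 q6 0.16
 shift [0.0006 0.0559 0.0007] turn -0.0002
collar 283 [[-27.4, -65.4, 66.3], [-23.9, -55.7, 75.8], [-21.3, -45.6, 79.9]]
post 903 [[-93.7, -81.7, 70.6], [-87.2, -63.3, 81.0], [-84.0, -46.9, 82.6]]
bar2 700 [[-14.4, 59.7, 57.7], [-0.1, 63.5, 61.4], [14.4, 68.5, 63.5]]
head 4122 [[41.9, -82.6, 139.7], [59.6, -63.6, 143.6], [78.0, -46.5, 145.0]]
bridge 280 [[-15.1, -55.4, 118.2], [-2.6, -46.6, 124.7], [9.9, -46.2, 129.9]]
```

arm_command(increments=[[[0.0005,0.012,0.0005],0],[[0.0005,0.027,0.0005],0],[[0.0005,0.042,0.0005],0],[[0.0005,0.055,0.0005],0],[[0.0005,0.055,0.0005],0]])

```text
time: 6.7
tool_pos: [0.5525, 0.0718, 0.1171]
ee_rot: [-0.437, 0.557, -0.556, 0.436]
force: [-0.2, 0.2, -1.6]
width: 0.021
```

```bash
python3 -c "
from h import *
go(.5525,.0717,.116,-13.8)"
```

```text
t 6.7 tcp [0.5525 0.0718 0.1171] yaw -13.81 tilt -1.0 F [-0.2  0.2 -1.6] w 0.021 q6 0.16
 shift [0.0001 0.0011 0.    ] turn -0.0001
```

arm_command(increments=[[[0,0,-0.006],0],[[0,0,-0.011],0],[[0,0,-0.016],0],[[0,0,-0.021],0],[[0,0,-0.026],0]])

```text
time: 7.32
tool_pos: [0.5283, 0.0779, 0.119]
ee_rot: [0.435, -0.556, 0.557, -0.437]
force: [4.3, -1.3, -1.9]
width: 0.0209
```

```bash
cat > chk.py <<'E'
from h import *
import sys
go(.5525,.0717,.116,-13.8)
w=snapshot("wrist");P=pts(w);save(sys.argv[1],w["frame"])
th=-.2408;c=np.array([.56995,.13435]);ux=np.array([np.cos(th),np.sin(th)]);uy=np.array([-ux[1],ux[0]])
d=P[...,:2]-c;D=np.stack([d@ux,d@uy,P[...,2]],-1)*1000
X,Y,Z=D[...,0],D[...,1],D[...,2]
def show(n,m):
    p=D[m]; print(n,len(p),np.percentile(p,[2,50,98],0).round(1).tolist() if len(p) else "")
show("collar",(Z>66)&(Z<81)&(X<-15)&(X>-60)&(Y>-66)&(Y<-40))
show("round",(Z>135)&(Z<190)&(abs(X-60)<30)&(abs(Y+65)<30))
show("square",(Z>135)&(Z<190)&(abs(X-60)<30)&(abs(Y-65)<30))
E
python3 chk.py w5
```

```text
t 7.33 tcp [0.5283 0.0779 0.119 ] yaw -13.82 tilt -1.0 F [ 4.3 -1.3 -1.9] w 0.0209 q6 0.17
 shift [0.0003 0.0031 0.025 ] turn -0.0003
collar 1362 [[-50.5, -63.8, 66.5], [-33.5, -51.0, 77.7], [-15.7, -46.2, 79.8]]
round 14472 [[31.9, -77.7, 136.7], [54.9, -55.6, 153.7], [77.6, -41.1, 187.0]]
square 0
```

arm_command(increments=[[[0,0,-0.001],0],[[0,0,-0.002],0],[[0,0,-0.002],0],[[0,0,-0.002],0],[[0,0,-0.002],0]])

```text
time: 8.0
tool_pos: [0.5259, 0.0785, 0.1184]
ee_rot: [0.436, -0.556, 0.557, -0.436]
force: [4.7, -1.2, 1.3]
width: 0.0213
```

arm_command(increments=[[[0,0,0],0],[[0,0,0],0],[[0,0,0],0],[[0,0,0],0],[[0,0,0],0]])

```text
time: 8.62
tool_pos: [0.5258, 0.0785, 0.1183]
ee_rot: [0.436, -0.556, 0.556, -0.436]
force: [5.0, -1.4, 0.7]
width: 0.021
```

```bash
python3 chk.py w6
```

```text
t 8.62 tcp [0.5258 0.0785 0.1183] yaw -13.81 tilt -1.0 F [ 5.  -1.4  0.7] w 0.021 q6 0.17
 shift [0.0002 0.0023 0.0275] turn -0.0001
collar 1473 [[-48.3, -63.5, 66.4], [-35.0, -51.5, 77.3], [-16.8, -46.5, 79.6]]
round 16448 [[35.1, -70.7, 136.9], [48.1, -51.9, 161.4], [64.8, -40.6, 172.1]]
square 0
```

View pics/w6.png

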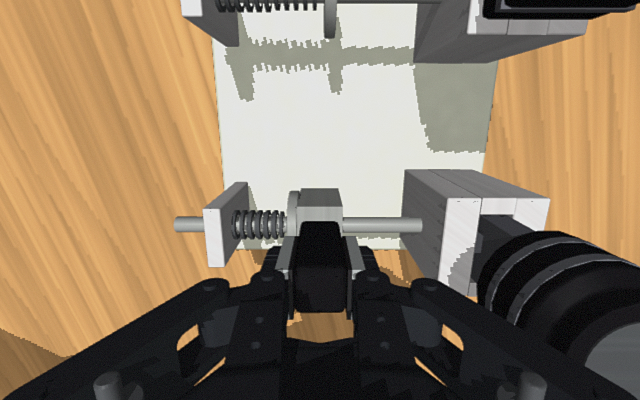

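The head has popped up to a top height of about 171 mm, and the bar tip is clear. I'll lift 12 mm while still astride so the gripper body clears the raised head, then ease the collar back.

arm_command(increments=[[[0,-0.004,0],0],[[0,-0.008,0],0],[[0,-0.012,0],0],[[0,-0.012,0.004],0],[[0,-0.012,0.009],0]])

```text
time: 9.3
tool_pos: [0.5346, 0.0763, 0.1301]
ee_rot: [-0.436, 0.557, -0.556, 0.436]
force: [3.0, -1.2, -1.9]
width: 0.0212
```

arm_command(increments=[[[0,0,0.005],0],[[0,0,0.01],0],[[0,0,0.014],0],[[0,0,0.016],0],[[0,0,0.016],0]])

```text
time: 9.93
tool_pos: [0.5496, 0.0726, 0.13]
ee_rot: [-0.437, 0.557, -0.556, 0.436]
force: [-0.0, -0.2, -2.3]
width: 0.0212
```

```bash
python3 chk.py w7
```

```text
t 9.93 tcp [0.5496 0.0726 0.13  ] yaw -13.8 tilt -1.0 F [-0.  -0.2 -2.3] w 0.0212 q6 0.16
 shift [0.0002 0.014  0.0031] turn -0.0
collar 489 [[-57.5, -65.5, 66.1], [-23.9, -55.1, 74.7], [-15.8, -45.6, 79.9]]
round 19155 [[31.0, -73.6, 138.8], [48.0, -52.5, 170.0], [78.5, -40.8, 189.1]]
square 138 [[40.7, 40.1, 135.0], [62.5, 40.4, 135.6], [80.9, 40.7, 136.8]]
```

Force is zero and the collar has returned. Now straight up.

arm_command(increments=[[[0,-0.03,0],0],[[0,-0.08,0],0],[[0,-0.13,0],0],[[0,-0.16,0],0],[[0,-0.17,0],0]])

```text
time: 10.6
tool_pos: [0.55, 0.0726, 0.3018]
ee_rot: [0.436, -0.556, 0.557, -0.437]
force: [-0.0, 0.7, -3.5]
width: 0.0212
```

```bash
python3 chk.py w8; python3 -c "
from h import *
go(.5334,-.2066,.25,-19.95)"
```

```text
t 10.6 tcp [0.55   0.0726 0.3018] yaw -13.8 tilt -1.0 F [-0.   0.7 -3.5] w 0.0212 q6 0.16
 shift [0.0004 0.1858 0.0022] turn 0.0
collar 125 [[-57.1, -65.4, 66.3], [-25.1, -57.3, 75.5], [-21.7, -45.8, 79.8]]
round 2604 [[36.0, -84.3, 141.0], [56.1, -60.7, 169.9], [79.3, -41.2, 171.9]]
square 3681 [[37.2, 41.1, 139.9], [59.9, 64.7, 143.4], [83.2, 87.0, 145.2]]
t 10.65 tcp [0.5501 0.0726 0.3018] yaw -13.8 tilt -1.0 F [-0.8  0.7 -1.1] w 0.0213 q6 0.16
 shift [0.2751 0.0518 0.0503] turn 0.1074
```

arm_command(increments=[[[0.03,0,0.005],0.01],[[0.08,0,0.015],0.03],[[0.14,0,0.025],0.055],[[0.2,0.02,0.036],0.08],[[0.25,0.045,0.046],0.107]])

```text
time: 11.28
tool_pos: [0.5343, -0.1831, 0.2534]
ee_rot: [-0.406, 0.58, -0.579, 0.405]
force: [0.5, 0.7, -2.0]
width: 0.0211
```

```bash
python3 -c "
from h import *
go(.5334,-.2066,.09,-19.95)"
```

```text
t 11.28 tcp [ 0.5343 -0.1831  0.2534] yaw -20.02 tilt -1.0 F [ 0.5  0.7 -2. ] w 0.0211 q6 -0.19
 shift [0.0225 0.1634 0.0075] turn -0.0012
```

arm_command(increments=[[[0.022,0.01,0.007],0],[[0.022,0.05,0.007],0],[[0.022,0.1,0.007],0],[[0.022,0.135,0.007],0],[[0.022,0.15,0.007],0]])

```text
time: 11.9
tool_pos: [0.5334, -0.2032, 0.103]
ee_rot: [-0.407, 0.58, -0.577, 0.406]
force: [0.1, -0.4, -2.1]
width: 0.0213
```

arm_command(increments=[[[0,0.004,0],0],[[0,0.008,0],0],[[0,0.01,0],0],[[0,0.012,0],0],[[0,0.012,0],0]])

```text
time: 12.52
tool_pos: [0.5342, -0.2043, 0.0935]
ee_rot: [0.406, -0.579, 0.579, -0.406]
force: [-0.9, -1.0, -2.6]
width: 0.021
```

```bash
python3 -c "
from h import *
go(.5334,-.2066,.084,-19.95)"
```

```text
t 12.53 tcp [ 0.5342 -0.2043  0.0935] yaw -19.94 tilt -1.0 F [-0.9 -1.  -2.6] w 0.021 q6 -0.22
 shift [0.0024 0.0095 0.0001] turn 0.0002
```

arm_command(increments=[[[0.002,0.004,0],0],[[0.002,0.0065,0],0],[[0.002,0.008,0],0],[[0.002,0.009,0],0],[[0.002,0.009,0],0]])

```text
time: 13.15
tool_pos: [0.5335, -0.2062, 0.0843]
ee_rot: [-0.406, 0.579, -0.579, 0.406]
force: [0.6, -0.0, -1.9]
width: 0.0211
```

arm_command(increments=[[[0,0.0005,0],0],[[0,0.001,0],0],[[0,0.0015,0],0],[[0,0.0015,0],0],[[0,0.0015,0],0]])

```text
time: 13.78
tool_pos: [0.5336, -0.2062, 0.0841]
ee_rot: [0.406, -0.579, 0.579, -0.406]
force: [-3.5, 2.4, 9.7]
width: 0.0213
```

arm_command(increments=[[[0,-0.0005,0],0],[[0,-0.001,0],0],[[0,-0.001,0],0],[[0,-0.001,0],0],[[0,-0.001,0],0]])

```text
time: 14.4
tool_pos: [0.5336, -0.2062, 0.0841]
ee_rot: [0.406, -0.579, 0.579, -0.406]
force: [-2.0, 1.4, 5.5]
width: 0.0212
```

arm_command(increments=[[[0,0,0],0],[[0,0,0],0],[[0,0,0],0],[[0,0,0],0],[[0,0,0],0]], grip=1)

```text
time: 15.02
tool_pos: [0.5335, -0.2062, 0.0838]
ee_rot: [-0.406, 0.579, -0.579, 0.406]
force: [-0.9, -0.8, 1.3]
width: 0.0855
```

arm_command(increments=[[[0,-0.02,0],0],[[0,-0.06,0],0],[[0,-0.11,0],0],[[0,-0.15,0],0],[[0,-0.17,0],0]])

```text
time: 15.65
tool_pos: [0.5337, -0.2063, 0.2563]
ee_rot: [0.405, -0.578, 0.58, -0.406]
force: [0.2, 0.6, -1.3]
width: 0.0852
```

```bash
python3 - <<'E'
from h import *
go(.5334,-.2066,.25,-19.95)
w=snapshot("wrist");P=pts(w);Z=P[...,2]
g=(abs(P[...,0]-.531)<.05)&(abs(P[...,1]+.207)<.05)
for lo,hi in((.039,.048),(.097,.104)):
    p=P[g&(Z>lo)&(Z<hi)]
    if len(p)>3: print(lo,len(p),p.mean(0).round(4),cv2.minAreaRect((p[:,:2]*1000).astype(np.float32)))
s=snapshot("scene");t=snapshot("top");
z=lambda im,x0,x1,y0,y1:cv2.resize(im[y0:y1,x0:x1],(400,300),interpolation=cv2.INTER_CUBIC)
f=s["frame"]
save("end",np.vstack([np.hstack([z(f,230,350,120,210),z(f,320,440,165,255)]),np.hstack([z(w["frame"],0,640,0,400),z(t["frame"],210,322,165,270)])]))
P=pts(t);
for n,u,v in(("round",287,201),("square",240,187)):
    print(n,P[v-12:v+6,u-8:u+9,2].max())
E
```

```text
t 15.65 tcp [ 0.5337 -0.2063  0.2563] yaw -19.94 tilt -1.0 F [ 0.2  0.6 -1.3] w 0.0852 q6 -0.23
 shift [ 0.0004  0.0063 -0.0002] turn 0.0002
0.039 224 [ 0.5376 -0.194   0.0434] ((536.2503662109375, -198.25994873046875), (19.15363121032715, 25.628459930419922), 70.42376708984375)
0.097 493 [ 0.5331 -0.2065  0.099 ] ((532.8392333984375, -206.6186065673828), (21.34806251525879, 20.886537551879883), 70.0758056640625)
round 1.247654362794389
square 0.1486804053377211
```

View pics/end.png

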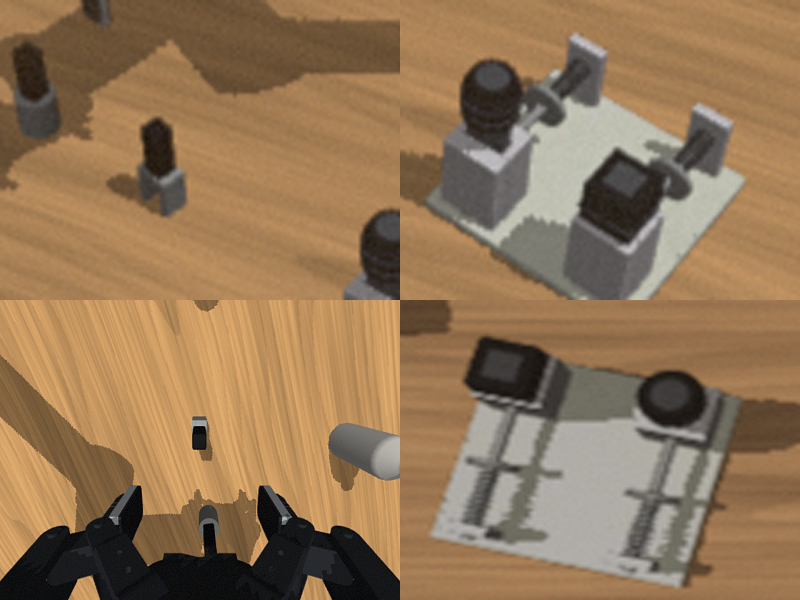

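The fork is upright within 1 mm of where it started, the round head is up, the square head is locked, and the gripper is clear of everything. I'm handing the job in.

```bash
python3 -c "
from h import *
print(robot.close_job())"
```

```text
the job is handed in; nothing more can be done
None
```

The round head is popped up in its dock, the square head is still locked, and the forked tool is standing upright where it started. The job was handed in at about 16 s.

I set the fork astride the round head's bar and pushed the collar back about 20 mm, with roughly 5 N on the tool. Once the head came up, I eased the collar back before lifting the fork away.

**Last checks:**
- **Round head:** its top measured about 171 mm, against about 143 mm when locked. That wrist reading came just after the fork was lifted clear, and the final pictures still show the head up.
- **Square head:** its top measured about 143 mm from the wrist camera, unchanged. The final top-camera reading gave 149 mm as a maximum, within that camera's noise.
- **Fork:** it stands within about 1 mm of its start position, with its heading unchanged. The gripper is open and raised about 150 mm above the tool.

**Readings that failed or disagreed:**
- **Top and wrist cameras:** they differed by about 4–5 mm on the positions of the fork and dock. I used the wrist camera, because it matched the held fork to within 0.3 mm.
- **Last round-head height:** the final top-camera height for the round head was invalid because the sample included pixels with no depth. That check rests on the wrist reading and the final picture.

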